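# Load the vial label imager and hold its cam lift at the top

### The arm

A 6-joint arm with a two-finger parallel gripper is mounted at the origin on the work surface. World frame = base frame: x ahead of the robot, y to its left, z up, the work surface at z = 0. Lengths are in mm, angles in rad, forces in N, time in s.
With the tool pointing down it reaches from about 425 to 950 mm from the base axis. Payload 3.5 kg.
Tool frame: the origin (TCP) lies at the centre of the arm's flange, where the gripper is bolted on; the fingertips stand 173 mm ahead of it and the grasp point (between the pads) lies 155 mm ahead of it; z points along the fingers, y is the line along which they close (so a half turn about z gives the same grasp; the last joint's range is limited). The gripper opens to 85 mm and grips with 20 to 120 N. Pads are 22 mm wide; open, the fingers measure 114 mm over their backs; the gripper's body (76 mm by 85 mm) begins 54 mm behind the grasp point. The pads swing forward as they close: fully open they stand 13 mm farther back than shut.
Start: joints at [-1.398, 0.286, 1.577, -0, 1.279, -0.15], TCP at [214.149, -640.116, 404.725] pointing down, gripper open.
Joint ranges: [-2.77, 2.77], [-0.9, 2.22], [0.21, 2.48], [-1.53, 4.67], [0.24, 2.81], [-2.84, 2.84]. Speed limits (rad/s): [2.79, 2.79, 3.14, 3.14, 3.14, 3.14].

### API

Orientations are given as a unit quaternion [x, y, z, w].
In Python, from rig import arm gives the robot as it stands.
- The arm moves only by the tool step_arm, never from a script. Its arguments are lists of equal length, an entry for each row: "angular": the turn, a rotation vector about the tool's x, y, z in rad, a list of three; "delta_pos": the shift along the tool's x, y, z in m, a list of three; "grip": the closure in counts, from 0 (fully open) to 255 (shut). In form: {"angular": [[wx, wy, wz], ...], "delta_pos": [[x, y, z], ...], "grip": [grip, ...]}. A call has 1 to 12 rows; each row shifts and turns the commanded pose from where the row before left it, along the tool's axes as they then stand; what a row does not reach is not made up. A row lasts 1/10 s, in which the tool goes at most 50 mm and 8.59 degrees, less where a joint would pass 70% of its speed; a pose out of reach is approached as far as the arm can. A call with a gripper value outside its range is refused whole. The fingers move at their own pace and stop on an object; "newtons" is the grip in N (left out, the last holds). Time passes only in rows, so rows that do not move let the fingers close. It gives the time, the measured TCP pose, the force, the opening and the grip force at its end, in the units of the state.
- arm.read_state(): the state, without advancing time (a new reading comes with each control period).
- arm.read_camera(name): name is "side" or "top"; returns a dict with "image" (420x560x3 uint8, blue, green, red), "z_map" (420x560 float32, mm along the optical axis (not along the pixel's ray), 0 where there is no reading), "mtx" (3x3 intrinsics, pixels), "rvec" (rotation vector, rad) and "tvec" (3), from world to camera coordinates, as OpenCV has them. Camera axes: x right, y down, z forward; pixel columns grow to the right and rows downward; lengths in mm; the calibration is good to about 2 mm. A picture is of the moment at which its call begins.
- arm.finish_job(): hands the job in; it is judged then, once.
The state is a dict: "t": time; "q": joint angles; "qd": joint speeds; "tau": joint torques, N m; "tcp_pos": TCP position; "tool_rot": TCP orientation; "contact_force": force on the tool from outside, world axes, zero at the start; "wrist_torque": the same for the moment, N m; "width": finger opening in mm; "grip_force": force on a finger pad.
Only numpy, scipy, OpenCV 4.12 (cv2) and the standard library are available. Lean on these libraries where they do the work, as an engineer would, in place of code of your own. Each camera call takes 0.05 s, during which the arm holds its last target. There are 200 camera calls.

### The job

Load the label imager's lift: stand the red-capped vial in the pocket marked with one dot first, then the blue-capped vial in the pocket marked with two dots, both fully home and let go. Then swing the cam lever up to its highest lift point, where it stands straight up, and finish while still holding it there with the gripper, because it springs back when released. Leave the green-capped vial, the culture flask and the white wash bottle where they are.

Things in the scene. Friction and masses are not known exactly. Their poses are not given: they have to be found in the camera images.
- station: Label imager, fixed; white base 170 x 310 x 15 mm. Origin at bench level below the middle (two-dot) pocket; y runs along the pockets to the lever, -x faces the robot (yaw within 15 deg). A white camera on a post, 126 mm high, stands at x 89 to 160, y -75 to 15 mm, its lens towards the pockets. The cam's bearing block, top at 77 mm, is at y 128 to 142.
- lift (a joint): Height in m by which the cam has raised the grey vial carrier: 0 at rest (as at the start), 0.012 at the highest lift point; the carrier goes straight up and only the cam moves it.
- pocket1 (a point): Floor centre of the pocket marked with ONE black dot, at station y -60 mm, farthest from the lever. Pockets: round, 31 mm wide, 30 mm deep, 2 mm chamfer, in a grey carrier 78 x 180 mm (along y); at rest the floor is 55 and the carrier's top 85 mm above the bench. The 6 mm dots are on the top, on both sides of each hole.
- pocket2 (a point): Floor centre of the pocket marked with TWO black dots, the middle of the row; same sizes, 60 mm from its neighbours. The third pocket (three dots) stays empty; past it an aluminium bracket, top 114 mm above the bench at rest, reaches over the brass cam disc (to station y 130 mm).
- red_vial: Loose amber vial with red screw cap, upright on the bench: 85 mm tall, body 28 mm in diameter with chamfered foot and paper label, the cap 30 mm in diameter and the top 18 mm. 30 to 65 g. Origin at the centre of its underside, z up along it. The three vials swap places at random.
- blue_vial: The same vial with a blue cap.
- green_vial: The same vial with a green cap; not needed, stays on the bench.
- cam (a joint): Angle (rad) of the cam lever on its level shaft, parallel to station y. 0 = rest: lever 30 degrees above level, pointing to station -x (the robot). Grows as it swings up; 1.047 = straight up = highest lift; stop at 1.65, but past 1.047 the carrier sinks again. A spring and the carrier's weight pull it back to 0; moving or holding it takes 1 to 4 N at the knob.
- pivot (a point): Point on the lever's turning axis in the plane in which the knob swings: station x 0, y 155 mm, 60 mm above the bench. Does not move with the lever.
- knob (a point): Centre of the red ball knob, 30 mm in diameter, at the end of the lever's 10 mm steel rod, 110 mm from the pivot. At rest 95 mm to the station's -x side of the pivot and 115 mm above the bench; straight above the pivot at 170 mm when up. The ball can turn between fingers that close along the station's y axis.
- flask: Bystander: clear culture flask lying flat, 140 x 85 x 36 mm, with a red cap on a neck at its -x end. Origin at the centre of its underside.
- wash_bottle: Bystander: white bottle 64 mm in diameter, 150 mm tall with a red cap. Origin at the centre of its underside.
Things that resemble listed ones, but are neither listed nor needed, are in the scene too. Leave any yellow look-alike of the blue_vial alone.

How it is judged:
By the outcome, as a careful person would: the job done as asked, in the order asked, and still so for the second after the job is handed in, while the arm keeps its last pose, push and grip.
It also fails if it takes over 67 s, if anything falls off the work surface, if the arm or the gripper's body presses on something with over 40 N, if the wrist force passes 120 N, or if a joint passes its speed limit or range.

## Working session

There is one attempt and no reset: what is moved stays moved. The work goes in short steps, Python scripts to look and compute and a tool call to move; the robot and the scene stay as the last step left them, time stands still between calls to the robot, and variables do not carry over. Pictures are saved under pics/ and viewed, at most 10 in all, crops included, and the job is handed in when it is done.

Besides the shell and the picture viewer there is one more tool, called after "Call:" by a JSON object that holds its "name" and its "arguments", one argument or row to a line. step_arm: Moves the arm, as the interface text tells. Its arguments: {"type":"object","properties":{"angular":{"type":"array"},"delta_pos":{"type":"array"},"grip":{"type":"array"},"newtons":{"type":"number"}},"required":["angular","delta_pos","grip"]}

```bash
mkdir -p pics; cat > h.py <<'E'
import numpy as np, cv2
from rig import arm
from scipy.spatial.transform import Rotation as R
def cam(n):
    c=arm.read_camera(n); np.savez(f'{n}.npz',**c); return c
def load(n): return dict(np.load(f'{n}.npz'))
def pix(c,u,v,z=None):
    "pixel -> world, by depth map or at world height z"
    K=c['mtx'];Rm=cv2.Rodrigues(c['rvec'])[0];t=c['tvec'].ravel()
    d=np.linalg.inv(K)@[u,v,1]
    if z is None: return Rm.T@(d*c['z_map'][int(v),int(u)]-t)
    o=-Rm.T@t; w=Rm.T@d
    return o+w*(z-o[2])/w[2]
def proj(c,P): return cv2.projectPoints(np.float64(P).reshape(-1,3),c['rvec'],c['tvec'],c['mtx'],None)[0].reshape(-1,2)
E
python3 - <<'E'
from h import *
a=cam('top');b=cam('side')
cv2.imwrite('pics/t0.png',cv2.resize(a['image'],(800,600)));cv2.imwrite('pics/s0.png',cv2.resize(b['image'],(800,600)))
for c in(a,b): print(-cv2.Rodrigues(c['rvec'])[0].T@c['tvec'].ravel(), c['mtx'][0,0])
s=arm.read_state();print(s);print(R.from_quat(s['tool_rot']).as_matrix().round(3))
E
```

```text
[ 403.34880463  -52.58863331 1302.42894045] 520.8058061594431
[ 269.6765936   688.0382679  1126.06015327] 524.8769920018477
{'t': 0.1, 'q': array([-1.39794713e+00,  2.87114314e-01,  1.57803358e+00,  2.50822070e-05,
        1.27860218e+00, -1.50029507e-01]), 'qd': array([ 0.00019966, -0.00256892, -0.00355335,  0.00149444, -0.0002101 ,
        0.00047649]), 'tau': array([ 8.96290112e-04, -4.07296371e+01, -2.93699580e+01, -1.37022371e-04,
        3.43314285e-03, -1.11536945e-06]), 'tcp_pos': array([ 214.14780701, -639.89213386,  403.4586547 ]), 'tool_rot': array([ 9.86996954e-01,  1.60735337e-01, -3.02804936e-07, -1.07877766e-03]), 'contact_force': array([-0.2429068 ,  0.03047447,  0.13129682]), 'wrist_torque': array([ 0.05556943,  0.03434791, -0.0101943 ]), 'grip_force': 0.0, 'width': 85.61416834011925}
[[ 0.948  0.317 -0.   ]
 [ 0.317 -0.948  0.002]
 [ 0.    -0.002 -1.   ]]
```

View pics/t0.png

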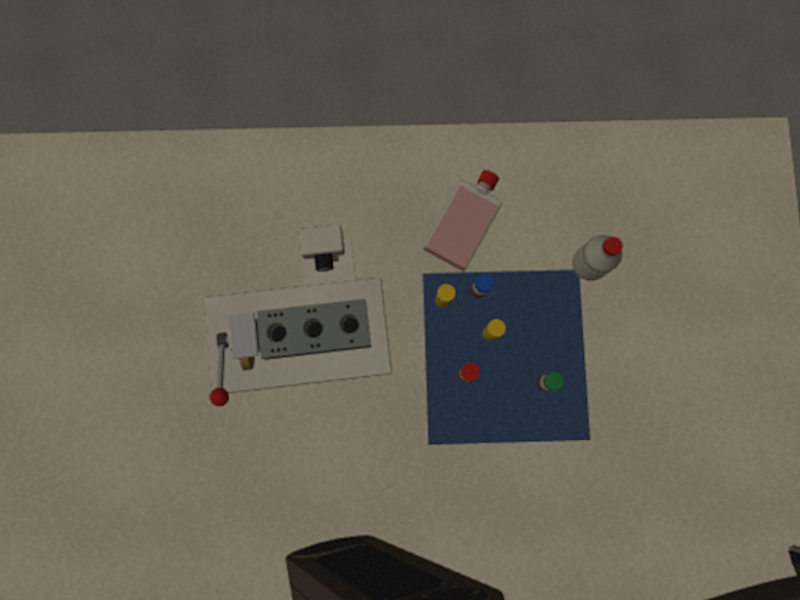

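View pics/s0.png

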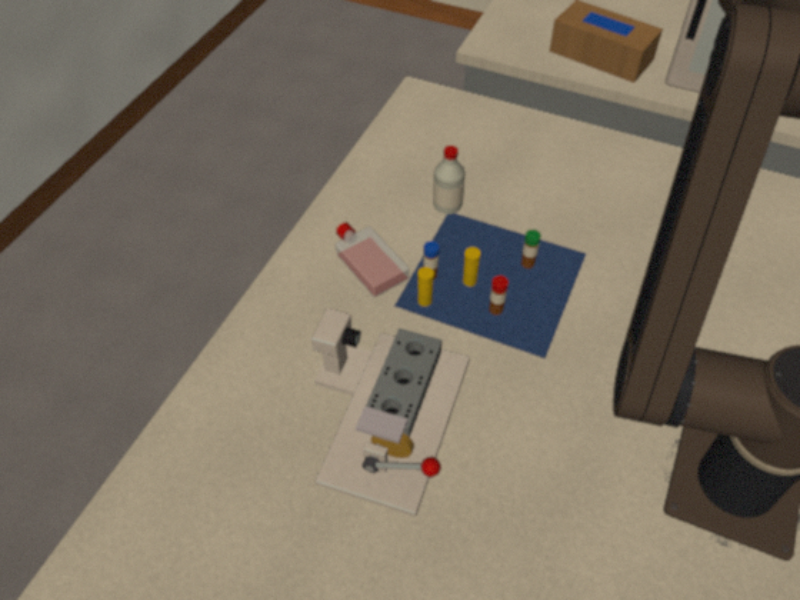

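The top view shows the vials on the blue mat (800x600 px). These are the things that could be confused:
- **Red things:** vial cap (469,372), lever knob (219,397), flask cap (487,180) and wash bottle cap (612,246).
- **Blue cap:** (483,284), with yellow look-alikes at (446,294) and (495,328). The green vial is at (552,381).

I choose red (469,372) and blue (483,284), and will check both in one close crop.

```bash
python3 - <<'E'
from h import *
a=load('top');b=load('side')
im=a['image']
A=cv2.resize(im[180:320,285:425],(560,560),interpolation=cv2.INTER_CUBIC)
B=cv2.resize(im[185:290,140:280],(560,420),interpolation=cv2.INTER_CUBIC)
cv2.imwrite('pics/c1.png',A);cv2.imwrite('pics/c2.png',B)
# side crop positions: cap tops by colour, both cams
for n,c in(('top',a),('side',b)):
    h=cv2.cvtColor(c['image'],cv2.COLOR_BGR2HSV)
    for k,lo,hi in(('blue',110,125),('red',0,6),('green',50,85),('yellow',20,30)):
        m=((h[...,0]>=lo)&(h[...,0]<=hi)&(h[...,1]>(200 if k!='green' else 120))&(h[...,2]>70)).astype(np.uint8)
        N,_,st,ce=cv2.connectedComponentsWithStats(m)
        for i in range(1,N):
            if st[i,4]>20:
                u,v=ce[i]; print(n,k,st[i],ce[i].round(1),pix(c,u,v).round(0),'@85',pix(c,u,v,80).round(0)[:2])
E
```

```text
top red [335 120  13  10  74] [341.4 124.2] [ 810. -229.   41.] @85 [ 798. -224.]
top red [422 166  13  12 109] [428.5 171.7] [ 659. -408.  149.] @85 [ 674. -429.]
top red [323 255  12  11  99] [328.9 259.8] [ 469. -179.   87.] @85 [ 469. -179.]
top red [147 272  10  12  80] [151.9 277.5] [438. 222. 130.] @85 [439. 233.]
top green [382 260  12  13 113] [387.5 266.2] [ 450. -315.   86.] @85 [ 450. -316.]
top yellow [305 200  13  14 121] [311.1 205.9] [ 598. -143.   80.] @85 [ 598. -142.]
top yellow [339 224  14  14 129] [345.7 230.2] [ 537. -221.   85.] @85 [ 537. -222.]
side red [312 103   8   8  47] [315.1 106.2] [ 656. -402.  150.] @85 [ 683. -480.]
side red [237 157   8   8  37] [239.7 160.2] [ 814. -227.   32.] @85 [ 790. -186.]
side red [345 194  10  11  81] [349.5 198.7] [ 467. -175.   82.] @85 [ 467. -177.]
side red [296 321  11  12 103] [301.  326.4] [436. 227. 127.] @85 [444. 205.]
side green [367 162  11  10  82] [372.2 166.4] [ 448. -308.   82.] @85 [ 449. -311.]
side yellow [325 174  11  26 213] [329.4 185.8] [ 534. -210.   66.] @85 [ 531. -198.]
side yellow [293 188  12  26 224] [297.4 199.3] [ 596. -136.   61.] @85 [ 590. -121.]
```

View pics/c1.png

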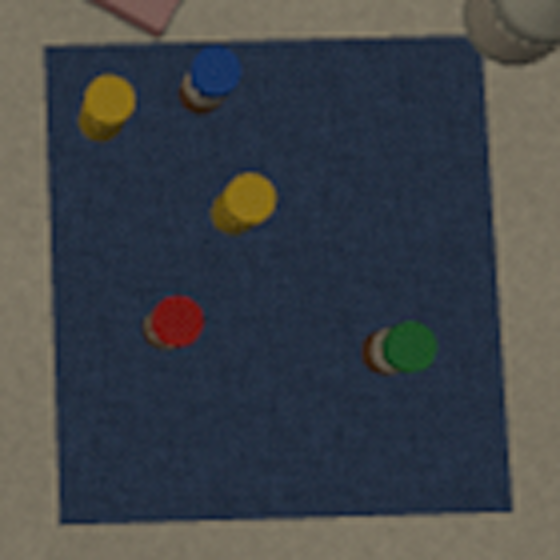

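View pics/c2.png

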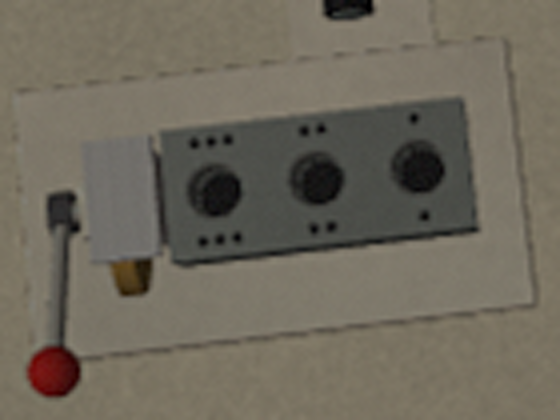

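The crop confirms the choice: red cap with label at crop (178,320), blue cap at (215,72), and plain yellow dummies at (109,100) and (249,198). The station crop shows one-dot marks at (414,119)/(425,216) and two-dot mids at (313,129)/(323,228).

```bash
python3 - <<'E'
from h import *
a=load('top')
C=lambda u,v,ox,oy,z:pix(a,ox+(u-1.5)/4,oy+(v-1.5)/4,z)[:2]
for n,u,v in(('red',178,320),('blue',215,72),('y1',109,100)): print(n,C(u,v,285,180,85).round(1))
D={'1':[(414,119),(425,216)],'2':[(313,129.5),(323,228)],'3':[(211,141),(220,240)]}
M={}
for k,(p,q) in D.items():
    p=C(*p,140,185,85);q=C(*q,140,185,85);M[k]=(p+q)/2;d=p-q
    print(k,M[k].round(1),np.degrees(np.arctan2(d[1],d[0])).round(2),np.linalg.norm(d))
d=M['3']-M['1'];print(np.linalg.norm(d),'yaw',np.degrees(np.arctan2(-d[0],d[1])))
th=np.arctan2(-d[0],d[1]);c,s=np.cos(th),np.sin(th);o=(M['1']+M['2']+M['3'])/3
Rz=np.array([[c,-s],[s,c]])
print('pocket1',o+Rz@[0,-60],'p2',o,'pivot',o+Rz@[0,155],'knob',o+Rz@[-95.3,155])
print('knob meas',C(54,371,140,185,115))
E
cat > plan.py <<'E'
from h import *
def plan(x,y,z,ydeg,n):
    "print tool-frame deltas from present pose to tcp x,y,z with tool y at angle ydeg, tool down, n rows; yaw linear"
    s=arm.read_state();Rm=R.from_quat(s['tool_rot']).as_matrix();p=s['tcp_pos']
    Rt=np.array([[-np.sin(np.radians(ydeg)),np.cos(np.radians(ydeg)),0],[np.cos(np.radians(ydeg)),np.sin(np.radians(ydeg)),0],[0,0,-1]]).T
    # tool y along ydeg, x = y cross z
    yv=np.array([np.cos(np.radians(ydeg)),np.sin(np.radians(ydeg)),0]);zv=np.array([0,0,-1.]);Rt=np.c_[np.cross(yv,zv),yv,zv]
    w=R.from_matrix(Rm.T@Rt).as_rotvec()
    d=np.array([x,y,z])-p
    print('total turn',w.round(4),'per row',(w/n).round(4),'total in start axes m',(Rm.T@d/1000).round(4))
    for i in range(n):
        Ri=Rm@R.from_rotvec(w*i/n).as_matrix(); print((Ri.T@d/1000/n).round(4).tolist(),end=',')
    print()
E
python3 -c "
from plan import *
plan(469,-179,260,5,11)"
```

```text
red [ 469.1 -179.4]
blue [ 615.3 -207.6]
y1 [ 600. -144.]
1 [552.2  16.4] 5.46 57.812063812867905
2 [547.1  76.1] 5.22 58.5426515267508
3 [541.8 136.1] 5.06 58.6811307622907
120.08400054531917 yaw 4.963226665365698
pocket1 [552.2386788  16.4156387] p2 [547.04769772  76.19066455] pivot [533.63766325 230.60948133] knob [438.6949972  222.36447304]
knob meas [438.51240013 222.32646225]
total turn [-0.0016 -0.0017 -1.3352] per row [-1.000e-04 -2.000e-04 -1.214e-01] total in start axes m [ 0.3879 -0.3559  0.1444]
[0.0353, -0.0324, 0.0131],[0.0389, -0.0278, 0.0131],[0.042, -0.0229, 0.0131],[0.0445, -0.0177, 0.0131],[0.0463, -0.0122, 0.0131],[0.0474, -0.0065, 0.0131],[0.0479, -0.0007, 0.0131],[0.0476, 0.0051, 0.0131],[0.0466, 0.0108, 0.0131],[0.045, 0.0164, 0.013],[0.0427, 0.0217, 0.013],
```

Call:
{"name": "step_arm", "arguments": {
  "angular": [
    [0, 0, -0.12],
    [0, 0, -0.12],
    [0, 0, -0.12],
    [0, 0, -0.12],
    [0, 0, -0.12],
    [0, 0, -0.12],
    [0, 0, -0.12],
    [0, 0, -0.12],
    [0, 0, -0.12],
    [0, 0, -0.12],
    [0, 0, -0.13],
    [0, 0, 0]
  ],
  "delta_pos": [
    [0.035, -0.032, 0.006],
    [0.039, -0.028, 0.006],
    [0.042, -0.023, 0.006],
    [0.044, -0.018, 0.006],
    [0.046, -0.012, 0.006],
    [0.047, -0.006, 0.006],
    [0.048, -0.001, 0.006],
    [0.047, 0.005, 0.006],
    [0.046, 0.011, 0.006],
    [0.045, 0.016, 0.006],
    [0.043, 0.022, 0.006],
    [0, 0, 0]
  ],
  "grip": [60, 60, 60, 60, 60, 60, 60, 60, 60, 60, 60, 60],
  "newtons": 30
}}

```text
t: 1.3
tcp_pos: [472.0, -178.2, 337.2]
tool_rot: [0.674, 0.738, 0.0, -0.002]
contact_force: [-0.5, 0.3, -0.1]
width: 65.3
grip_force: 0.0
```

```bash
python3 -c "
from plan import *
print(arm.read_state()['width'])
plan(469,-179,227,5,1)"
```

```text
65.25945534926956
total turn [-0.0015 -0.0031  0.0034] per row [-0.0015 -0.0031  0.0034] total in start axes m [-0.0009 -0.0029  0.1102]
[-0.0009, -0.0029, 0.1102],
```

Call:
{"name": "step_arm", "arguments": {
  "angular": [
    [0, 0, 0],
    [0, 0, 0],
    [0, 0, 0],
    [0, 0, 0],
    [0, 0, 0],
    [0, 0, 0],
    [0, 0, 0],
    [0, 0, 0],
    [0, 0, 0]
  ],
  "delta_pos": [
    [-0.001, -0.003, 0.04],
    [0, 0, 0.04],
    [0, 0, 0.02],
    [0, 0, 0.01],
    [0, 0, 0],
    [0, 0, 0],
    [0, 0, 0],
    [0, 0, 0],
    [0, 0, 0]
  ],
  "grip": [60, 60, 60, 60, 60, 255, 255, 255, 255],
  "newtons": 30
}}

```text
t: 2.2
tcp_pos: [468.7, -184.6, 230.5]
tool_rot: [0.678, 0.735, 0.0, 0.002]
contact_force: [-0.1, -0.2, 4.5]
width: 28.0
grip_force: 29.7
```

```bash
python3 -c "
from plan import *
print(arm.read_state()['width'])
plan(552,16.5,330,5,6)"
```

```text
27.96893587338399
total turn [ 0.0026  0.0022 -0.0053] per row [ 0.0004  0.0004 -0.0009] total in start axes m [ 0.1934  0.0998 -0.0997]
[0.0322, 0.0166, -0.0166],[0.0322, 0.0167, -0.0166],[0.0322, 0.0167, -0.0166],[0.0322, 0.0167, -0.0166],[0.0322, 0.0167, -0.0166],[0.0322, 0.0167, -0.0166],
```

```bash
python3 - <<'E'
from h import *
s=arm.read_state();print(s['tcp_pos'],s['width'],s['contact_force'],s['q'])
b=cam('side')
im=b['image'];g=np.clip(im[130:270,260:430].astype(float)*1.6,0,255).astype(np.uint8)
cv2.imwrite('pics/g1.png',cv2.resize(g,None,fx=4,fy=4,interpolation=cv2.INTER_CUBIC))
E
```

```text
[ 468.65255261 -184.60568949  230.48929627] 27.96893587338399 [-0.07967624 -0.24885311  4.5013043 ] [-5.76905516e-01  1.32354024e-01  2.11160170e+00 -1.61691097e-04
  8.94181484e-01 -6.58810535e-01]
```

View pics/g1.png

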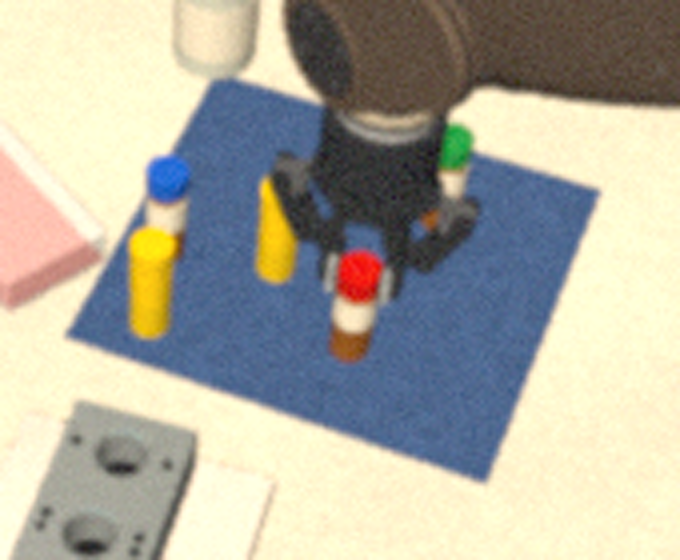

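The side view shows the pads holding only the back edge of the red cap, with the cap at crop (360,272). The TCP settled about 6 mm short in y, so I'll open, re-centre and regrip.

Call:
{"name": "step_arm", "arguments": {
  "angular": [
    [0, 0, 0],
    [0, 0, 0],
    [0, 0, 0],
    [0, 0, 0]
  ],
  "delta_pos": [
    [0, 0, 0],
    [0, 0, 0],
    [0, 0, 0],
    [0, 0, 0]
  ],
  "grip": [60, 60, 60, 60]
}}

```text
t: 2.65
tcp_pos: [467.8, -184.0, 228.3]
tool_rot: [0.678, 0.735, -0.0, -0.0]
contact_force: [0.4, -0.1, 1.2]
width: 65.4
grip_force: 0.0
```

```bash
python3 - <<'E'
from plan import *
s=arm.read_state();print(s['tcp_pos'],s['width'],s['contact_force'])
plan(469,-178.5,227,5,1)
for n in('top','side'):
    c=cam(n);h=cv2.cvtColor(c['image'],cv2.COLOR_BGR2HSV)
    m=((h[...,0]<=6)&(h[...,1]>200)&(h[...,2]>70)).astype(np.uint8)
    N,_,st,ce=cv2.connectedComponentsWithStats(m)
    for i in range(1,N):
        if st[i,4]>20:print(n,st[i],pix(c,*ce[i],80).round(1))
E
```

```text
[ 467.76825423 -183.95189519  228.32175127] 65.4110220079415 [ 0.41693063 -0.0540668   1.23693535]
total turn [-0.0006 -0.0005 -0.0053] per row [-0.0006 -0.0005 -0.0053] total in start axes m [0.0053 0.0017 0.0013]
[0.0053, 0.0017, 0.0013],
top [335 120  13  10  81] [ 797.9 -223.7   80. ]
top [422 166  13  12 114] [ 674.  -428.7   80. ]
top [148 272   9  12  77] [439.4 233.4  80. ]
side [312 103   8   8  50] [ 683.2 -479.6   80. ]
side [237 157   8   9  36] [ 790.3 -186.6   80. ]
side [345 194  10  11  81] [ 466.7 -176.8   80. ]
side [296 321  11  12 101] [443.9 205.5  80. ]
```

Call:
{"name": "step_arm", "arguments": {
  "angular": [
    [0, 0, 0],
    [0, 0, 0],
    [0, 0, 0],
    [0, 0, 0],
    [0, 0, 0],
    [0, 0, 0]
  ],
  "delta_pos": [
    [0.006, 0.001, 0],
    [0, 0, 0],
    [0, 0, 0],
    [0, 0, 0],
    [0, 0, 0],
    [0, 0, 0]
  ],
  "grip": [60, 60, 255, 255, 255, 255]
}}

```text
t: 3.35
tcp_pos: [468.6, -178.1, 228.9]
tool_rot: [0.678, 0.735, 0.0, 0.0]
contact_force: [-0.7, 0.6, 0.6]
width: 28.1
grip_force: 29.6
```

Call:
{"name": "step_arm", "arguments": {
  "angular": [
    [0, 0, 0],
    [0, 0, 0],
    [0, 0, 0],
    [0, 0, 0],
    [0, 0, 0],
    [0, 0, 0],
    [0, 0, 0],
    [0, 0, 0],
    [0, 0, 0],
    [0, 0, 0]
  ],
  "delta_pos": [
    [0, 0, -0.03],
    [0, 0, -0.04],
    [0, 0, -0.035],
    [0.038, 0.02, 0],
    [0.038, 0.02, 0],
    [0.038, 0.02, 0],
    [0.038, 0.02, 0],
    [0.035, 0.02, 0],
    [0, 0, 0],
    [0, 0, 0]
  ],
  "grip": [255, 255, 255, 255, 255, 255, 255, 255, 255, 255]
}}

```text
t: 4.35
tcp_pos: [552.8, 17.3, 333.3]
tool_rot: [0.677, 0.736, -0.0, -0.0]
contact_force: [-1.3, 0.3, -0.3]
width: 28.0
grip_force: 29.8
```

```bash
python3 - <<'E'
from plan import *
s=arm.read_state();print(s['tcp_pos'],s['width'],s['contact_force'])
plan(552.2,16.4,310,5,1)
b=cam('side');a=cam('top')
print(proj(b,[552,16,85]),proj(b,[552,16,140]))
im=b['image'];g=np.clip(im[170:310,230:400].astype(float)*1.6,0,255).astype(np.uint8)
cv2.imwrite('pics/g2.png',cv2.resize(g,None,fx=4,fy=4,interpolation=cv2.INTER_CUBIC))
E
```

```text
[552.81323866  17.2992749  333.27040726] 28.010072143715053 [-1.34852256  0.33371953 -0.30053598]
total turn [-0.0011  0.0002 -0.0031] per row [-0.0011  0.0002 -0.0031] total in start axes m [-0.0008 -0.0007  0.0233]
[-0.0008, -0.0007, 0.0233],
[[289.88591941 242.78920333]] [[290.05512509 229.2460123 ]]
```

View pics/g2.png

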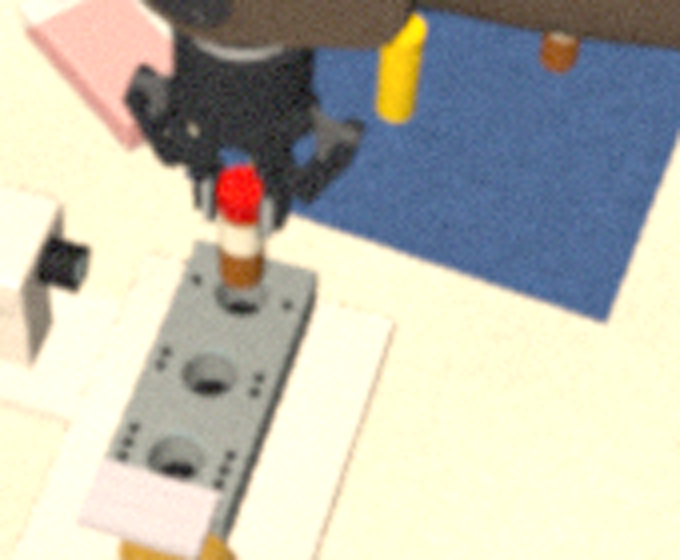

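The side view shows the red vial upright between the pads, foot at crop (241,283), just above the one-dot hole at (241,296). I'll check its axis numerically.

```bash
python3 - <<'E'
from h import *
b=load('side')
h=cv2.cvtColor(b['image'],cv2.COLOR_BGR2HSV)
# reference: same segmentation for the cap centroid on the bench gave z~76 mid; red at (469,-179)
m=((h[...,0]<=6)&(h[...,1]>200)&(h[...,2]>70)).astype(np.uint8)
N,_,st,ce=cv2.connectedComponentsWithStats(m)
for i in range(1,N):
    if st[i,4]>40: print(st[i],ce[i],pix(b,*ce[i],184.5))
K=lambda p:proj(b,p)
print('bench cap proj (469,-179,80) vs measured 349.5,198.7:',K([469.,-179.,80]))
print('pred for pocket1',K([552.2,16.4,184.5]),K([552.2,16.4,55+29.5]))
h1=lambda u,v:pix(b,230+(u-1.5)/4,170+(v-1.5)/4,85)
print('hole1',h1(241,295),'dots',h1(196,280),h1(288,305))
E
```

```text
[312 103   7   8  49] [315.        106.3877551] [ 641.96809354 -362.79390149  184.5       ]
[284 212  12  14 112] [289.30357143 218.35714286] [552.97226049  18.87622496 184.5       ]
[296 321  11  12 104] [301.00961538 326.41346154] [426.45262728 253.65840474 184.5       ]
bench cap proj (469,-179,80) vs measured 349.5,198.7: [[349.04539985 197.98670828]]
pred for pocket1 [[290.05004701 217.67392583]] [[289.74276404 243.00522066]]
hole1 [551.34079364  17.59159998  85.        ] dots [580.73293509  18.40959312  85.        ] [522.57053454  12.93916058  85.        ]
```

Call:
{"name": "step_arm", "arguments": {
  "angular": [
    [0, 0, 0],
    [0, 0, 0],
    [0, 0, 0],
    [0, 0, 0],
    [0, 0, 0],
    [0, 0, 0]
  ],
  "delta_pos": [
    [-0.001, -0.001, 0.006],
    [0, 0, 0.006],
    [0, 0, 0.006],
    [0, 0, 0.006],
    [0, 0, 0.005],
    [0, 0, 0]
  ],
  "grip": [255, 255, 255, 255, 255, 255]
}}

```text
t: 5.05
tcp_pos: [551.6, 15.6, 303.5]
tool_rot: [0.678, 0.735, -0.0, -0.001]
contact_force: [0.6, 0.9, -1.4]
width: 27.8
grip_force: 30.2
```

Call:
{"name": "step_arm", "arguments": {
  "angular": [
    [0, 0, 0],
    [0, 0, 0],
    [0, 0, 0],
    [0, 0, 0],
    [0, 0, 0]
  ],
  "delta_pos": [
    [0, 0, 0.006],
    [0, 0, 0.006],
    [0, 0, 0.005],
    [0, 0, 0.002],
    [0, 0, 0]
  ],
  "grip": [255, 255, 255, 255, 255]
}}

```text
t: 5.55
tcp_pos: [551.8, 15.5, 285.1]
tool_rot: [0.678, 0.735, -0.0, -0.0]
contact_force: [1.0, 1.6, -0.3]
width: 28.1
grip_force: 30.2
```

Call:
{"name": "step_arm", "arguments": {
  "angular": [
    [0, 0, 0],
    [0, 0, 0],
    [0, 0, 0],
    [0, 0, 0]
  ],
  "delta_pos": [
    [0, 0, 0.001],
    [0, 0, 0.001],
    [0, 0, 0.001],
    [0, 0, 0]
  ],
  "grip": [255, 255, 255, 255]
}}

```text
t: 5.95
tcp_pos: [552.2, 15.5, 284.0]
tool_rot: [0.678, 0.736, 0.0, 0.0]
contact_force: [-1.4, 2.7, 5.4]
width: 28.2
grip_force: 30.7
```

Contact at 5.4 N and z 284.0, as predicted, so the vial is home. Releasing and moving to blue.

Call:
{"name": "step_arm", "arguments": {
  "angular": [
    [0, 0, 0],
    [0, 0, 0],
    [0, 0, 0],
    [0, 0, 0],
    [0, 0, 0],
    [0, 0, 0],
    [0, 0, 0]
  ],
  "delta_pos": [
    [0, 0, 0],
    [0, 0, 0],
    [0, 0, 0],
    [0, 0, 0],
    [0, 0, -0.02],
    [0, 0, -0.04],
    [0, 0, 0]
  ],
  "grip": [60, 60, 60, 60, 60, 60, 60]
}}

```text
t: 6.65
tcp_pos: [553.6, 15.2, 348.7]
tool_rot: [0.677, 0.736, 0.003, 0.005]
contact_force: [0.3, 0.6, 1.0]
width: 65.1
grip_force: 0.0
```

```bash
python3 - <<'E'
from plan import *
plan(615,-207.5,330,5,6)
c=cam('side');h=cv2.cvtColor(c['image'],cv2.COLOR_BGR2HSV)
m=((h[...,0]<=6)&(h[...,1]>200)&(h[...,2]>70)).astype(np.uint8)
N,_,st,ce=cv2.connectedComponentsWithStats(m)
for i in range(1,N):
    if st[i,4]>40: print(st[i],ce[i],pix(c,*ce[i],136).round(1),pix(c,*ce[i]).round(1))
E
```

```text
total turn [ 0.0106  0.0028 -0.0051] per row [ 0.0018  0.0005 -0.0009] total in start axes m [-0.2269  0.0427  0.0198]
[-0.0378, 0.0071, 0.0033],[-0.0378, 0.0071, 0.0033],[-0.0378, 0.0071, 0.0032],[-0.0378, 0.007, 0.0032],[-0.0378, 0.007, 0.0032],[-0.0379, 0.007, 0.0031],
[286 226  10  12 100] [290.46 231.2 ] [550.   18.1 136. ] [550.2  17.7 135.5]
[296 321  11  12 104] [300.99038462 326.33653846] [434.6 231.1 136. ] [435.8 228.  129.2]
```

Call:
{"name": "step_arm", "arguments": {
  "angular": [
    [0, 0, 0],
    [0, 0, 0],
    [0, 0, 0],
    [0, 0, 0],
    [0, 0, 0],
    [0, 0, 0],
    [0, 0, 0],
    [0, 0, 0]
  ],
  "delta_pos": [
    [-0.038, 0.007, 0.003],
    [-0.038, 0.007, 0.003],
    [-0.038, 0.007, 0.003],
    [-0.038, 0.007, 0.003],
    [-0.038, 0.007, 0.003],
    [-0.037, 0.007, 0.003],
    [0, 0, 0],
    [0, 0, 0]
  ],
  "grip": [60, 60, 60, 60, 60, 60, 60, 60]
}}

```text
t: 7.5
tcp_pos: [612.0, -208.0, 323.0]
tool_rot: [0.678, 0.735, -0.0, -0.001]
contact_force: [0.9, 0.4, -0.5]
width: 65.3
grip_force: 0.0
```

```bash
python3 - <<'E'
from plan import *
plan(615,-207.5,228.5,5,1)
E
```

```text
total turn [-0.0024 -0.0018 -0.0069] per row [-0.0024 -0.0018 -0.0069] total in start axes m [0.0001 0.0033 0.0944]
[0.0001, 0.0033, 0.0944],
```

Call:
{"name": "step_arm", "arguments": {
  "angular": [
    [0, 0, 0],
    [0, 0, 0],
    [0, 0, 0],
    [0, 0, 0],
    [0, 0, 0],
    [0, 0, 0]
  ],
  "delta_pos": [
    [0, 0.003, 0.03],
    [0, 0, 0.03],
    [0, 0, 0.02],
    [0, 0, 0.012],
    [0, 0, 0],
    [0, 0, 0]
  ],
  "grip": [60, 60, 60, 60, 60, 60]
}}

```text
t: 8.1
tcp_pos: [615.6, -206.6, 233.5]
tool_rot: [0.677, 0.736, 0.0, 0.0]
contact_force: [-0.1, 0.4, 0.9]
width: 65.2
grip_force: 0.0
```

```bash
python3 - <<'E'
from plan import *
plan(615,-207.5,228.5,5,1)
c=cam('side');g=np.clip(c['image'][130:270,230:400].astype(float)*1.6,0,255).astype(np.uint8)
cv2.imwrite('pics/g3.png',cv2.resize(g,None,fx=4,fy=4,interpolation=cv2.INTER_CUBIC))
E
```

```text
total turn [ 0.0008  0.0004 -0.0045] per row [ 0.0008  0.0004 -0.0045] total in start axes m [-0.0009 -0.0007  0.0049]
[-0.0009, -0.0007, 0.0049],
```

View pics/g3.png

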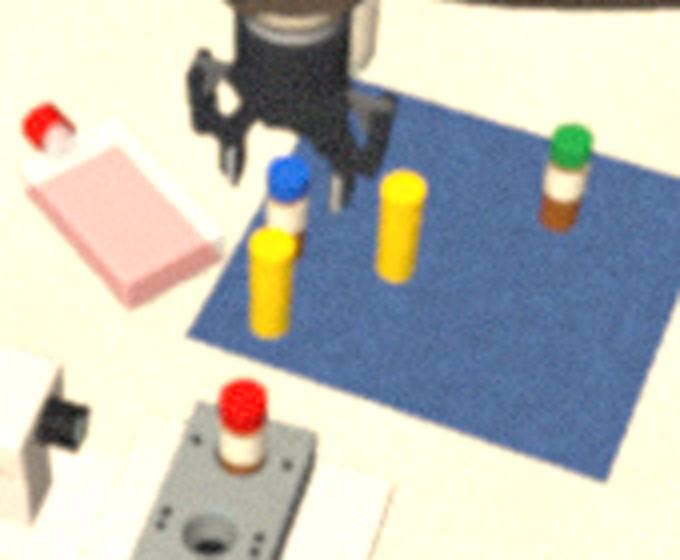

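The red vial stands in the one-dot pocket at crop (243,425). The blue cap at (288,178) lies centred between the open pads at (232,165) and (341,190). Closing.

Call:
{"name": "step_arm", "arguments": {
  "angular": [
    [0, 0, 0],
    [0, 0, 0],
    [0, 0, 0],
    [0, 0, 0],
    [0, 0, 0],
    [0, 0, 0],
    [0, 0, 0],
    [0, 0, 0],
    [0, 0, 0],
    [0, 0, 0]
  ],
  "delta_pos": [
    [-0.001, -0.001, 0.005],
    [0, 0, 0],
    [0, 0, 0],
    [0, 0, 0],
    [0, 0, 0],
    [0, 0, 0],
    [0, 0, -0.03],
    [0, 0, -0.04],
    [0, 0, -0.035],
    [0, 0, 0]
  ],
  "grip": [60, 60, 255, 255, 255, 255, 255, 255, 255, 255]
}}

```text
t: 9.15
tcp_pos: [616.0, -208.9, 340.0]
tool_rot: [0.677, 0.736, 0.002, 0.006]
contact_force: [0.3, 0.2, 0.2]
width: 28.1
grip_force: 29.7
```

```bash
python3 - <<'E'
from plan import *
plan(547,76,333,5,8)
E
```

```text
total turn [ 0.0104  0.0066 -0.0052] per row [ 0.0013  0.0008 -0.0006] total in start axes m [ 0.2896 -0.0454  0.0047]
[0.0362, -0.0057, 0.0006],[0.0362, -0.0057, 0.0006],[0.0362, -0.0056, 0.0007],[0.0362, -0.0056, 0.0007],[0.0362, -0.0056, 0.0007],[0.0362, -0.0056, 0.0008],[0.0362, -0.0055, 0.0008],[0.0362, -0.0055, 0.0008],
```

The direct path crosses over the red vial, so I'll raise by 70 mm first.

Call:
{"name": "step_arm", "arguments": {
  "angular": [
    [0, 0, 0],
    [0, 0, 0],
    [0, 0, 0],
    [0, 0, 0],
    [0, 0, 0],
    [0, 0, 0],
    [0, 0, 0],
    [0, 0, 0],
    [0, 0, 0],
    [0, 0, 0],
    [0, 0, 0]
  ],
  "delta_pos": [
    [0, 0, -0.035],
    [0, 0, -0.035],
    [0.036, -0.006, 0],
    [0.036, -0.006, 0],
    [0.036, -0.006, 0],
    [0.036, -0.006, 0],
    [0.036, -0.006, 0],
    [0.036, -0.005, 0],
    [0.036, -0.005, 0],
    [0.036, -0.005, 0],
    [0, 0, 0]
  ],
  "grip": [255, 255, 255, 255, 255, 255, 255, 255, 255, 255, 255]
}}

```text
t: 10.25
tcp_pos: [544.7, 78.4, 401.6]
tool_rot: [0.676, 0.737, -0.0, -0.001]
contact_force: [-0.4, -1.2, -0.1]
width: 27.9
grip_force: 29.7
```

```bash
python3 - <<'E'
from plan import *
plan(547,75.5,333,5,1)
E
```

```text
total turn [-0.0021 -0.0015 -0.0007] per row [-0.0021 -0.0015 -0.0007] total in start axes m [-0.0032  0.0022  0.0686]
[-0.0032, 0.0022, 0.0686],
```

Call:
{"name": "step_arm", "arguments": {
  "angular": [
    [0, 0, 0],
    [0, 0, 0],
    [0, 0, 0],
    [0, 0, 0],
    [0, 0, 0]
  ],
  "delta_pos": [
    [-0.003, 0.002, 0.03],
    [0, 0, 0.03],
    [0, 0, 0.01],
    [0, 0, 0],
    [0, 0, 0]
  ],
  "grip": [255, 255, 255, 255, 255]
}}

```text
t: 10.75
tcp_pos: [548.7, 72.0, 333.5]
tool_rot: [0.678, 0.735, 0.0, 0.0]
contact_force: [-0.2, 0.8, 0.6]
width: 28.1
grip_force: 29.7
```

```bash
python3 - <<'E'
from plan import *
plan(547,75.5,310,5,1)
b=cam('side');h=cv2.cvtColor(b['image'],cv2.COLOR_BGR2HSV)
g=np.clip(b['image'][190:310,220:380].astype(float)*1.6,0,255).astype(np.uint8)
cv2.imwrite('pics/g4.png',cv2.resize(g,None,fx=4,fy=4,interpolation=cv2.INTER_CUBIC))
print(proj(b,[547,76,85+16]),proj(b,[547,76,180]))
E
```

```text
total turn [ 0.001   0.0002 -0.0057] per row [ 0.001   0.0002 -0.0057] total in start axes m [ 0.0037 -0.0014  0.0235]
[0.0037, -0.0014, 0.0235],
[[281.66773571 258.94504994]] [[281.48778993 239.23006349]]
```

View pics/g4.png

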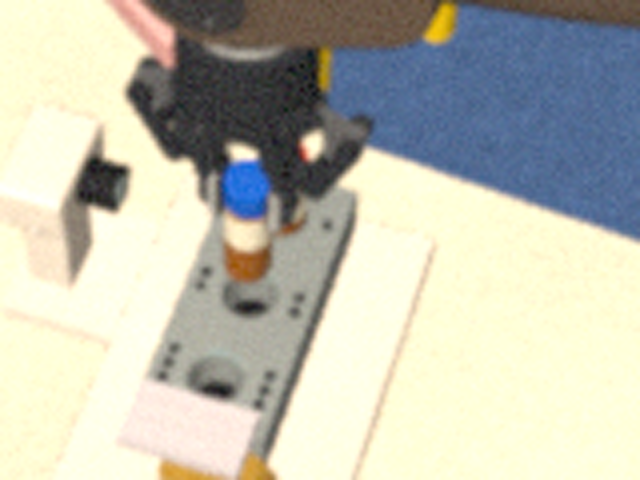

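The blue vial is upright at crop (246,230), with the two-dot hole at (249,297). I'll correct the 4 mm in y and descend.

Call:
{"name": "step_arm", "arguments": {
  "angular": [
    [0, 0, 0],
    [0, 0, 0],
    [0, 0, 0]
  ],
  "delta_pos": [
    [0.004, -0.0015, 0.005],
    [0, 0, 0.005],
    [0, 0, 0]
  ],
  "grip": [255, 255, 255]
}}

```text
t: 11.1
tcp_pos: [546.1, 76.4, 322.2]
tool_rot: [0.677, 0.736, -0.0, -0.0]
contact_force: [-0.4, -0.7, -1.0]
width: 27.6
grip_force: 29.7
```

```bash
python3 - <<'E'
from plan import *
plan(547,75.5,310,5,1)
b=cam('side');h=cv2.cvtColor(b['image'],cv2.COLOR_BGR2HSV)
m=((h[...,0]>=105)&(h[...,0]<=125)&(h[...,1]>190)&(h[...,2]>60)).astype(np.uint8)
m[:200]=0
N,_,st,ce=cv2.connectedComponentsWithStats(m)
z=arm.read_state()['tcp_pos'][2]-229+80.
for i in range(1,N):
    if st[i,4]>40: print(st[i],ce[i],pix(b,*ce[i],z).round(1),'expect',proj(b,[547,76,z]))
E
```

```text
total turn [-0.0009 -0.0001 -0.0049] per row [-0.0009 -0.0001 -0.0049] total in start axes m [-0.0009  0.0008  0.0122]
[-0.0009, 0.0008, 0.0122],
[276 236  11  12 102] [281.1372549  241.33333333] [547.3  77.3 173.5] expect [[281.50340735 240.94111926]]
```

Call:
{"name": "step_arm", "arguments": {
  "angular": [
    [0, 0, 0],
    [0, 0, 0],
    [0, 0, 0],
    [0, 0, 0],
    [0, 0, 0]
  ],
  "delta_pos": [
    [0, 0.001, 0.005],
    [0, 0, 0.005],
    [0, 0, 0.005],
    [0, 0, 0.004],
    [0, 0, 0]
  ],
  "grip": [255, 255, 255, 255, 255]
}}

```text
t: 11.65
tcp_pos: [547.1, 76.3, 302.7]
tool_rot: [0.678, 0.735, -0.001, -0.001]
contact_force: [0.5, 0.3, -0.5]
width: 28.1
grip_force: 29.7
```

Call:
{"name": "step_arm", "arguments": {
  "angular": [
    [0, 0, 0],
    [0, 0, 0],
    [0, 0, 0],
    [0, 0, 0],
    [0, 0, 0],
    [0, 0, 0],
    [0, 0, 0]
  ],
  "delta_pos": [
    [0, 0, 0.005],
    [0, 0, 0.005],
    [0, 0, 0.004],
    [0, 0, 0.002],
    [0, 0, 0.001],
    [0, 0, 0.001],
    [0, 0, 0]
  ],
  "grip": [255, 255, 255, 255, 255, 255, 255]
}}

```text
t: 12.35
tcp_pos: [547.4, 76.3, 285.7]
tool_rot: [0.678, 0.735, -0.0, -0.0]
contact_force: [-0.5, -0.3, -0.7]
width: 28.2
grip_force: 29.7
```

Call:
{"name": "step_arm", "arguments": {
  "angular": [
    [0, 0, 0],
    [0, 0, 0],
    [0, 0, 0],
    [0, 0, 0]
  ],
  "delta_pos": [
    [0, 0, 0.001],
    [0, 0, 0.001],
    [0, 0, 0.001],
    [0, 0, 0]
  ],
  "grip": [255, 255, 255, 255]
}}

```text
t: 12.75
tcp_pos: [547.5, 76.3, 283.0]
tool_rot: [0.678, 0.736, 0.0, 0.0]
contact_force: [-1.7, 0.7, 2.2]
width: 27.7
grip_force: 29.6
```

Call:
{"name": "step_arm", "arguments": {
  "angular": [
    [0, 0, 0],
    [0, 0, 0],
    [0, 0, 0]
  ],
  "delta_pos": [
    [0, 0, 0.001],
    [0, 0, 0.001],
    [0, 0, 0]
  ],
  "grip": [255, 255, 255]
}}

```text
t: 13.05
tcp_pos: [547.9, 76.3, 282.9]
tool_rot: [0.677, 0.736, 0.0, 0.0]
contact_force: [-5.2, 0.3, 10.1]
width: 27.9
grip_force: 30.1
```

10 N at a firm stop, so blue is home. Release and rise.

Call:
{"name": "step_arm", "arguments": {
  "angular": [
    [0, 0, 0],
    [0, 0, 0],
    [0, 0, 0],
    [0, 0, 0],
    [0, 0, 0],
    [0, 0, 0],
    [0, 0, 0],
    [0, 0, 0]
  ],
  "delta_pos": [
    [0, 0, 0],
    [0, 0, 0],
    [0, 0, 0],
    [0, 0, 0],
    [0, 0, -0.02],
    [0, 0, -0.04],
    [0, 0, -0.02],
    [0, 0, 0]
  ],
  "grip": [60, 60, 60, 60, 60, 60, 60, 60]
}}

```text
t: 13.85
tcp_pos: [548.5, 76.3, 364.8]
tool_rot: [0.677, 0.736, 0.003, 0.003]
contact_force: [0.8, 0.8, 0.3]
width: 65.4
grip_force: 0.0
```

```bash
python3 - <<'E'
from plan import *
plan(438.6,222.3,340,95,11)
c=cam('side');h=cv2.cvtColor(c['image'],cv2.COLOR_BGR2HSV)
for lo,hi in((0,6),(105,125)):
  m=((h[...,0]>=lo)&(h[...,0]<=hi)&(h[...,1]>190)&(h[...,2]>60)).astype(np.uint8);m[:200]=0
  N,_,st,ce=cv2.connectedComponentsWithStats(m)
  for i in range(1,N):
    if 40<st[i,4]<300: print(st[i],ce[i],pix(c,*ce[i],136).round(1),pix(c,*ce[i]).round(1))
E
```

```text
total turn [ 0.0055  0.0071 -1.576 ] per row [ 0.0005  0.0006 -0.1433] total in start axes m [ 0.1546 -0.0977  0.0239]
[0.0141, -0.0089, 0.0022],[0.0152, -0.0068, 0.0022],[0.016, -0.0045, 0.0022],[0.0165, -0.0022, 0.0022],[0.0166, 0.0002, 0.0022],[0.0164, 0.0025, 0.0022],[0.0159, 0.0048, 0.0022],[0.015, 0.0071, 0.0022],[0.0139, 0.0091, 0.0023],[0.0124, 0.011, 0.0023],[0.0107, 0.0127, 0.0023],
[285 226   9  12  80] [289.2125 231.7125] [552.1  20.6 136. ] [551.9  21.1 136.7]
[296 321  11  12 106] [300.93396226 326.44339623] [434.6 231.4 136. ] [435.9 228.  128.7]
[277 246  10  12 100] [281.47 251.06] [546.6  77.6 136. ] [546.8  77.1 135.3]
```

Call:
{"name": "step_arm", "arguments": {
  "angular": [
    [0, 0, -0.143],
    [0, 0, -0.143],
    [0, 0, -0.143],
    [0, 0, -0.143],
    [0, 0, -0.143],
    [0, 0, -0.143],
    [0, 0, -0.143],
    [0, 0, -0.143],
    [0, 0, -0.143],
    [0, 0, -0.143],
    [0, 0, -0.143],
    [0, 0, 0]
  ],
  "delta_pos": [
    [0.014, -0.009, 0.002],
    [0.015, -0.007, 0.002],
    [0.016, -0.0045, 0.002],
    [0.0165, -0.002, 0.002],
    [0.0166, 0, 0.002],
    [0.0164, 0.0025, 0.002],
    [0.016, 0.005, 0.002],
    [0.015, 0.007, 0.002],
    [0.014, 0.009, 0.002],
    [0.0124, 0.011, 0.002],
    [0.011, 0.013, 0.002],
    [0, 0, 0]
  ],
  "grip": [60, 60, 60, 60, 60, 60, 60, 60, 60, 60, 60, 60]
}}

```text
t: 15.1
tcp_pos: [435.4, 223.3, 336.1]
tool_rot: [-0.043, 0.999, -0.0, -0.002]
contact_force: [-0.3, -0.5, 0.2]
width: 65.4
grip_force: 0.0
```

```bash
python3 - <<'E'
from plan import *
plan(438.6,222.3,271,95,1)
E
```

```text
total turn [-0.0006 -0.0048 -0.0006] per row [-0.0006 -0.0048 -0.0006] total in start axes m [-0.0034 -0.0012  0.0651]
[-0.0034, -0.0012, 0.0651],
```

Call:
{"name": "step_arm", "arguments": {
  "angular": [
    [0, 0, 0],
    [0, 0, 0],
    [0, 0, 0],
    [0, 0, 0],
    [0, 0, 0]
  ],
  "delta_pos": [
    [-0.003, -0.001, 0.03],
    [0, 0, 0.02],
    [0, 0, 0.011],
    [0, 0, 0],
    [0, 0, 0]
  ],
  "grip": [60, 60, 60, 60, 60]
}}

```text
t: 15.6
tcp_pos: [440.5, 221.5, 277.8]
tool_rot: [-0.041, 0.999, -0.0, -0.0]
contact_force: [-0.7, 0.1, -0.1]
width: 65.7
grip_force: 0.0
```

```bash
python3 - <<'E'
from plan import *
plan(438.6,222.3,271,95,1)
c=cam('side');g=np.clip(c['image'][200:350,230:400].astype(float)*1.6,0,255).astype(np.uint8)
cv2.imwrite('pics/g5.png',cv2.resize(g,None,fx=4,fy=4,interpolation=cv2.INTER_CUBIC))
E
```

```text
total turn [-0.0001 -0.     -0.0043] per row [-0.0001 -0.     -0.0043] total in start axes m [0.0018 0.0009 0.0068]
[0.0018, 0.0009, 0.0068],
```

View pics/g5.png

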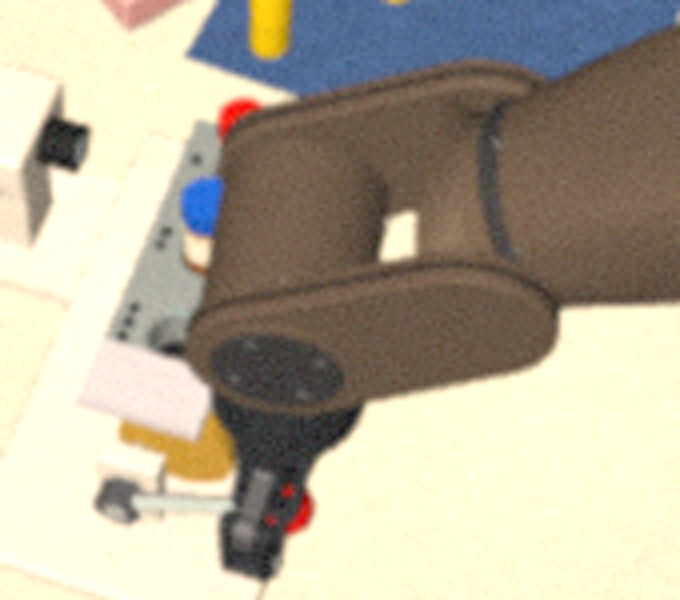

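The view shows the near finger at crop (255,530), beside the ball at (290,508), as expected for open fingers. I'll do the last small correction, then close.

Call:
{"name": "step_arm", "arguments": {
  "angular": [
    [0, 0, 0],
    [0, 0, 0],
    [0, 0, 0],
    [0, 0, 0],
    [0, 0, 0],
    [0, 0, 0],
    [0, 0, 0]
  ],
  "delta_pos": [
    [0.001, 0.001, 0.007],
    [0, 0, 0],
    [0, 0, 0],
    [0, 0, 0],
    [0, 0, 0],
    [0, 0, 0],
    [0, 0, 0]
  ],
  "grip": [60, 60, 60, 255, 255, 255, 255],
  "newtons": 40
}}

```text
t: 16.35
tcp_pos: [439.1, 222.3, 271.1]
tool_rot: [-0.042, 0.999, -0.001, -0.0]
contact_force: [-1.3, -3.3, 1.6]
width: 27.6
grip_force: 39.2
```

```bash
python3 - <<'E'
from h import *
s=arm.read_state();p=s['tcp_pos'];print(p,s['width'],s['contact_force'])
Rm=R.from_quat(s['tool_rot']).as_matrix();print(Rm.round(3))
th=np.radians(4.96);ex=np.array([np.cos(th),np.sin(th),0])
piv=np.array([533.6,230.6,60])
K=lambda a:piv+110*(-ex*np.cos(a)+np.array([0,0,1])*np.sin(a))
for n in range(0,13):
    a=np.pi/6+np.pi/3*n/12
    if n: print((Rm.T@(K(a)-k)/1000).round(4).tolist(),end=',')
    k=K(a)
print(K(np.pi/6),K(np.pi/2))
E
```

```text
[439.14560337 222.34257212 271.10203401] 27.638376228458874 [-1.29900049 -3.29028554  1.56102012]
[[-0.996 -0.085 -0.   ]
 [-0.085  0.996 -0.002]
 [ 0.    -0.002 -1.   ]]
[-0.0052, -0.0, -0.0081],[-0.0058, -0.0, -0.0076],[-0.0065, 0.0, -0.0071],[-0.0071, 0.0, -0.0065],[-0.0076, 0.0, -0.0058],[-0.0081, 0.0, -0.0052],[-0.0085, 0.0, -0.0044],[-0.0089, 0.0, -0.0037],[-0.0092, 0.0, -0.0029],[-0.0094, 0.0, -0.0021],[-0.0095, 0.0, -0.0013],[-0.0096, 0.0, -0.0004],[438.69393603 222.36355532 115.        ] [533.6 230.6 170. ]
```

Call:
{"name": "step_arm", "arguments": {
  "angular": [
    [0, 0, 0],
    [0, 0, 0],
    [0, 0, 0],
    [0, 0, 0],
    [0, 0, 0],
    [0, 0, 0],
    [0, 0, 0]
  ],
  "delta_pos": [
    [-0.0052, 0, -0.0081],
    [-0.0058, 0, -0.0076],
    [-0.0065, 0, -0.0071],
    [-0.0071, 0, -0.0065],
    [-0.0076, 0, -0.0058],
    [-0.0081, 0, -0.0052],
    [0, 0, 0]
  ],
  "grip": [255, 255, 255, 255, 255, 255, 255]
}}

```text
t: 17.05
tcp_pos: [480.5, 225.9, 311.8]
tool_rot: [-0.042, 0.999, -0.0, 0.001]
contact_force: [-0.2, -5.3, -5.1]
width: 27.6
grip_force: 40.4
```

Call:
{"name": "step_arm", "arguments": {
  "angular": [
    [0, 0, 0],
    [0, 0, 0],
    [0, 0, 0],
    [0, 0, 0],
    [0, 0, 0],
    [0, 0, 0],
    [0, 0, 0],
    [0, 0, 0],
    [0, 0, 0]
  ],
  "delta_pos": [
    [-0.0085, 0, -0.0044],
    [-0.0089, 0, -0.0037],
    [-0.0092, 0, -0.0029],
    [-0.0094, 0, -0.0021],
    [-0.0095, 0, -0.0013],
    [-0.0096, 0, -0.0004],
    [0, 0, 0],
    [0, 0, 0],
    [0, 0, 0]
  ],
  "grip": [255, 255, 255, 255, 255, 255, 255, 255, 255]
}}

```text
t: 17.95
tcp_pos: [534.2, 231.3, 327.1]
tool_rot: [-0.042, 0.999, 0.001, 0.001]
contact_force: [0.3, -0.5, 0.1]
width: 0.2
grip_force: 0.0
```

```bash
python3 - <<'E'
from plan import *
s=arm.read_state();print(s['tcp_pos'],s['contact_force'])
for n in('top','side'):
    c=cam(n);h=cv2.cvtColor(c['image'],cv2.COLOR_BGR2HSV)
    for k,lo,hi,z in(('red',0,6,148),('blue',105,125,148)):
        m=((h[...,0]>=lo)&(h[...,0]<=hi)&(h[...,1]>190)&(h[...,2]>60)).astype(np.uint8)
        N,_,st,ce=cv2.connectedComponentsWithStats(m)
        for i in range(1,N):
            if 4<st[i,4]<300: print(n,k,st[i],pix(c,*ce[i]).round(1))
c=load('side');g=np.clip(c['image'][200:350,220:390].astype(float)*1.6,0,255).astype(np.uint8)
cv2.imwrite('pics/g6.png',cv2.resize(g,None,fx=4,fy=4,interpolation=cv2.INTER_CUBIC))
E
```

```text
[534.21861543 231.28028852 327.07437522] [ 0.34532718 -0.47488227  0.10882139]
top red [335 120  14  12  90] [ 811.4 -231.2   34.8]
top red [422 166  13  12 120] [ 658.2 -406.9  150.5]
top red [238 218  12  13 120] [551.5  15.3 142.3]
top red [147 272  12  12  91] [437.6 220.  131. ]
top blue [211 221  13  12  55] [548.1  75.  140.5]
top blue [214 226   3   4   5] [545.4  79.7 141.4]
side red [312 103   8   8  50] [ 654.2 -398.3  152.9]
side red [236 157   9   9  38] [ 812.4 -222.7   35.7]
side red [296 321  11  12 102] [435.8 228.3 129.1]
side blue [411  10  31  13 159] [  497.7 -1082.     90.2]
```

View pics/g6.png

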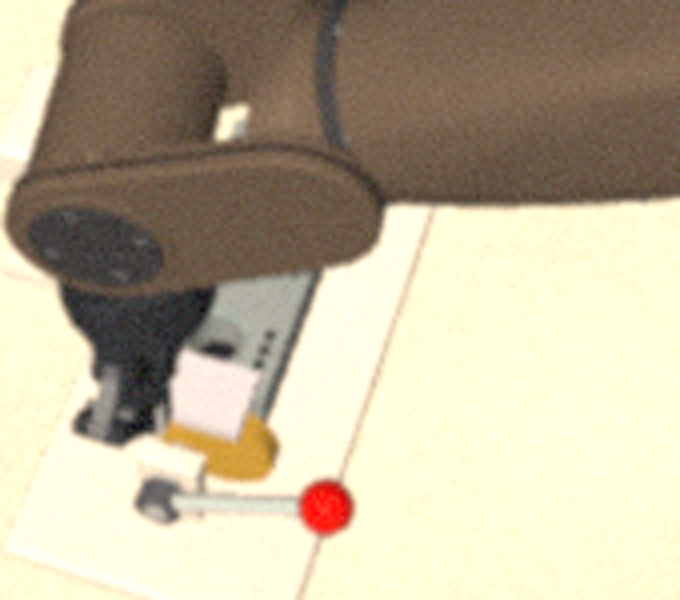

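The knob slipped out and the lever is back at rest, ball at crop (327,507); both vials are still seated. I'll regrasp a little deeper, 1 mm towards -y, with a stronger grip, and go slower.

Call:
{"name": "step_arm", "arguments": {
  "angular": [
    [0, 0, 0],
    [0, 0, 0],
    [0, 0, 0],
    [0, 0, 0],
    [0, 0, 0],
    [0, 0, 0]
  ],
  "delta_pos": [
    [0, 0, -0.015],
    [0.032, 0, 0],
    [0.032, 0, 0],
    [0.032, 0, 0],
    [0, 0, 0],
    [0, 0, 0]
  ],
  "grip": [60, 60, 60, 60, 60, 60]
}}

```text
t: 18.65
tcp_pos: [438.3, 222.8, 342.3]
tool_rot: [-0.042, 0.999, 0.0, 0.001]
contact_force: [0.1, -0.5, 0.4]
width: 65.0
grip_force: 0.0
```

```bash
python3 - <<'E'
from plan import *
print(arm.read_state()['width'])
plan(438.7,221.5,267,95,1)
E
```

```text
65.04931631834609
total turn [ 0.0007  0.0029 -0.0026] per row [ 0.0007  0.0029 -0.0026] total in start axes m [-0.0001 -0.0014  0.0753]
[-0.0001, -0.0014, 0.0753],
```

Call:
{"name": "step_arm", "arguments": {
  "angular": [
    [0, 0, 0],
    [0, 0, 0],
    [0, 0, 0],
    [0, 0, 0],
    [0, 0, 0],
    [0, 0, 0],
    [0, 0, 0],
    [0, 0, 0],
    [0, 0, 0],
    [0, 0, 0]
  ],
  "delta_pos": [
    [0, -0.0015, 0.03],
    [0, 0, 0.025],
    [0, 0, 0.015],
    [0, 0, 0.005],
    [0, 0, 0],
    [0, 0, 0],
    [0, 0, 0],
    [0, 0, 0],
    [0, 0, 0],
    [0, 0, 0]
  ],
  "grip": [60, 60, 60, 60, 60, 60, 255, 255, 255, 255],
  "newtons": 90
}}

```text
t: 19.65
tcp_pos: [438.8, 221.6, 267.0]
tool_rot: [-0.042, 0.999, 0.001, 0.001]
contact_force: [-1.0, 2.8, 4.2]
width: 26.5
grip_force: 88.1
```

```bash
python3 - <<'E'
from h import *
s=arm.read_state();print(s['tcp_pos'],s['width'],s['contact_force'],s['wrist_torque'])
E
```

```text
[438.76953928 221.59931418 266.97097639] 26.515783456464018 [-0.9912704   2.75809908  4.18424541] [ 0.63851965  0.33919454 -0.01723216]
```

Call:
{"name": "step_arm", "arguments": {
  "angular": [
    [0, 0, 0],
    [0, 0, 0],
    [0, 0, 0],
    [0, 0, 0],
    [0, 0, 0],
    [0, 0, 0],
    [0, 0, 0]
  ],
  "delta_pos": [
    [-0.0052, 0, -0.0081],
    [-0.0058, 0, -0.0076],
    [-0.0065, 0, -0.0071],
    [-0.0071, 0, -0.0065],
    [-0.0076, 0, -0.0058],
    [-0.0081, 0, -0.0052],
    [0, 0, 0]
  ],
  "grip": [255, 255, 255, 255, 255, 255, 255]
}}

```text
t: 20.35
tcp_pos: [478.4, 225.1, 303.0]
tool_rot: [-0.043, 0.999, 0.001, -0.001]
contact_force: [3.4, 8.1, -14.4]
width: 25.4
grip_force: 90.1
```

```bash
cat > knob.py <<'E'
from h import *
s=arm.read_state();print(s['tcp_pos'].round(1),s['width'],s['contact_force'].round(1),s['wrist_torque'].round(2))
for n in('side','top'):
    c=cam(n);h=cv2.cvtColor(c['image'],cv2.COLOR_BGR2HSV)
    m=(((h[...,0]<=6)|(h[...,0]>175))&(h[...,1]>170)&(h[...,2]>40)).astype(np.uint8)
    N,_,st,ce=cv2.connectedComponentsWithStats(m)
    for i in range(1,N):
        p=pix(c,*ce[i])
        if st[i,4]>3 and (n=='top' or st[i,1]>200): print(n,st[i],ce[i].round(1),p.round(1))
    th=np.radians(4.96);ex=np.array([np.cos(th),np.sin(th),0]);piv=np.array([533.6,230.6,60])
    for a in(30,40,50,60,70,80,90): print(a,proj(c,piv+110*(-ex*np.cos(np.radians(a))+np.array([0,0,np.sin(np.radians(a))]))).round(0).tolist(),end=' ')
    print()
E
python3 knob.py
```

```text
[478.4 225.1 303. ] 25.442474209013586 [  3.4   8.1 -14.4] [ 1.29 -0.46  0.78]
side [286 309   8  12  70] [289.5 315.2] [461.8 228.1 158.2]
30 [[301.0, 327.0]] 40 [[296.0, 322.0]] 50 [[290.0, 317.0]] 60 [[282.0, 312.0]] 70 [[274.0, 308.0]] 80 [[266.0, 304.0]] 90 [[257.0, 301.0]] 
top [335 119  14  14  99] [342.  124.7] [ 811.9 -231.9   32. ]
top [422 166  13  13 128] [428.3 172. ] [ 657.6 -406.6  150.5]
top [238 217  12  13 126] [243.5 223.3] [551.2  14.8 151. ]
30 [[153.0, 277.0]] 40 [[151.0, 272.0]] 50 [[149.0, 266.0]] 60 [[147.0, 258.0]] 70 [[146.0, 250.0]] 80 [[145.0, 242.0]] 90 [[144.0, 233.0]]
```

The numbers show the ball has slid to the back edge of the pads. The knob is at about 53° while the tool is about 11 mm ahead. I'll release, regrasp at maximum grip, and advance in small force-checked steps.

Call:
{"name": "step_arm", "arguments": {
  "angular": [
    [0, 0, 0],
    [0, 0, 0],
    [0, 0, 0],
    [0, 0, 0],
    [0, 0, 0],
    [0, 0, 0],
    [0, 0, 0],
    [0, 0, 0],
    [0, 0, 0]
  ],
  "delta_pos": [
    [0, 0, 0],
    [0, 0, 0],
    [0, 0, 0],
    [0, 0, -0.03],
    [0.02, 0, 0],
    [0.02, 0, 0],
    [0, 0, 0],
    [0, 0, 0],
    [0, 0, 0]
  ],
  "grip": [60, 60, 60, 60, 60, 60, 60, 60, 60],
  "newtons": 120
}}

```text
t: 21.35
tcp_pos: [439.6, 221.0, 336.7]
tool_rot: [-0.042, 0.999, 0.0, 0.001]
contact_force: [0.0, -0.4, -0.2]
width: 65.2
grip_force: 0.0
```

```bash
python3 knob.py; python3 - <<'E'
from plan import *
plan(438.7,222,270,95,1)
E
```

```text
[439.6 221.  336.7] 65.23307633766056 [ 0.  -0.4 -0.2] [ 0.01 -0.   -0.01]
side [300 321   8  12  56] [303.7 326.6] [431.3 224.1 124.4]
30 [[301.0, 327.0]] 40 [[296.0, 322.0]] 50 [[290.0, 317.0]] 60 [[282.0, 312.0]] 70 [[274.0, 308.0]] 80 [[266.0, 304.0]] 90 [[257.0, 301.0]] 
top [335 119  14  14  99] [342.  124.7] [ 811.1 -231.6   34.5]
top [422 166  13  13 128] [428.4 172. ] [ 656.9 -405.7  153.6]
top [238 218  12  13 126] [243.6 223.7] [551.6  15.3 140.5]
top [154 282   3   2   5] [154.8 282.4] [427.  216.3 124.4]
30 [[153.0, 277.0]] 40 [[151.0, 272.0]] 50 [[149.0, 266.0]] 60 [[147.0, 258.0]] 70 [[146.0, 250.0]] 80 [[145.0, 242.0]] 90 [[144.0, 233.0]] 
total turn [-0.0001  0.0006 -0.0034] per row [-0.0001  0.0006 -0.0034] total in start axes m [0.0008 0.001  0.0663]
[0.0008, 0.001, 0.0663],
```

Call:
{"name": "step_arm", "arguments": {
  "angular": [
    [0, 0, 0],
    [0, 0, 0],
    [0, 0, 0],
    [0, 0, 0],
    [0, 0, 0],
    [0, 0, 0],
    [0, 0, 0],
    [0, 0, 0],
    [0, 0, 0],
    [0, 0, 0]
  ],
  "delta_pos": [
    [0.001, 0.001, 0.03],
    [0, 0, 0.025],
    [0, 0, 0.01],
    [0, 0, 0],
    [0, 0, 0],
    [0, 0, 0],
    [0, 0, 0],
    [0, 0, 0],
    [0, 0, 0],
    [0, 0, 0]
  ],
  "grip": [60, 60, 60, 60, 60, 255, 255, 255, 255, 255],
  "newtons": 120
}}

```text
t: 22.45
tcp_pos: [438.2, 222.0, 272.7]
tool_rot: [-0.042, 0.999, -0.0, 0.001]
contact_force: [-0.7, -1.8, 4.5]
width: 25.8
grip_force: 117.6
```

Call:
{"name": "step_arm", "arguments": {
  "angular": [
    [0, 0, 0],
    [0, 0, 0],
    [0, 0, 0],
    [0, 0, 0],
    [0, 0, 0]
  ],
  "delta_pos": [
    [-0.0026, 0, -0.004],
    [-0.0026, 0, -0.004],
    [-0.0029, 0, -0.0038],
    [-0.0029, 0, -0.0038],
    [0, 0, 0]
  ],
  "grip": [255, 255, 255, 255, 255]
}}

```text
t: 22.95
tcp_pos: [448.7, 223.1, 286.3]
tool_rot: [-0.045, 0.999, -0.001, -0.0]
contact_force: [-1.2, 2.5, -5.7]
width: 25.2
grip_force: 118.2
```

```bash
python3 knob.py
```

```text
[448.7 223.1 286.3] 25.164796670108146 [-1.2  2.5 -5.7] [-0.11  0.44  1.45]
side [300 320   4   8  20] [301.6 323.9] [428.5 245.2 178. ]
30 [[301.0, 327.0]] 40 [[296.0, 322.0]] 50 [[290.0, 317.0]] 60 [[282.0, 312.0]] 70 [[274.0, 308.0]] 80 [[266.0, 304.0]] 90 [[257.0, 301.0]] 
top [335 119  14  14  98] [341.9 124.7] [ 811.8 -231.8   32.5]
top [422 166  13  13 127] [428.4 172. ] [ 656.9 -405.7  153.8]
top [238 218  12  13 126] [243.6 223.7] [551.2  15.  143.9]
30 [[153.0, 277.0]] 40 [[151.0, 272.0]] 50 [[149.0, 266.0]] 60 [[147.0, 258.0]] 70 [[146.0, 250.0]] 80 [[145.0, 242.0]] 90 [[144.0, 233.0]]
```

Call:
{"name": "step_arm", "arguments": {
  "angular": [
    [0, 0, 0],
    [0, 0, 0],
    [0, 0, 0],
    [0, 0, 0],
    [0, 0, 0],
    [0, 0, 0]
  ],
  "delta_pos": [
    [-0.0032, 0, -0.0035],
    [-0.0032, 0, -0.0035],
    [-0.0035, 0, -0.0032],
    [-0.0035, 0, -0.0032],
    [0, 0, 0],
    [0, 0, 0]
  ],
  "grip": [255, 255, 255, 255, 255, 255]
}}

```text
t: 23.65
tcp_pos: [464.6, 224.0, 298.9]
tool_rot: [-0.042, 0.999, 0.001, 0.008]
contact_force: [17.0, 4.1, -26.7]
width: 24.0
grip_force: 130.3
```

```bash
python3 knob.py
```

```text
[464.6 224.  298.9] 23.996242596198417 [ 17.    4.1 -26.7] [ 0.4  -2.71  1.22]
side [291 313   8  12  66] [294.8 318.9] [450.1 227.7 150.5]
30 [[301.0, 327.0]] 40 [[296.0, 322.0]] 50 [[290.0, 317.0]] 60 [[282.0, 312.0]] 70 [[274.0, 308.0]] 80 [[266.0, 304.0]] 90 [[257.0, 301.0]] 
top [335 119  14  14  98] [341.9 124.7] [ 810.3 -231.2   37.2]
top [422 166  13  13 127] [428.4 172. ] [ 656.9 -405.6  154. ]
top [238 218  12  13 125] [243.5 223.6] [551.1  15.  147.9]
30 [[153.0, 277.0]] 40 [[151.0, 272.0]] 50 [[149.0, 266.0]] 60 [[147.0, 258.0]] 70 [[146.0, 250.0]] 80 [[145.0, 242.0]] 90 [[144.0, 233.0]]
```

The high grip force seems to wedge the ball out: width is shrinking and the tool is pushed down. The first try, at 40 N and slightly higher, tracked the arc exactly to 60°. I'll regrasp at 40 N, higher on the ball, with slower steps.

Call:
{"name": "step_arm", "arguments": {
  "angular": [
    [0, 0, 0],
    [0, 0, 0],
    [0, 0, 0],
    [0, 0, 0],
    [0, 0, 0],
    [0, 0, 0],
    [0, 0, 0]
  ],
  "delta_pos": [
    [0, 0, 0],
    [0, 0, 0],
    [0, 0, 0],
    [0, 0, -0.035],
    [0.025, 0, 0],
    [0, 0, 0],
    [0, 0, 0]
  ],
  "grip": [60, 60, 60, 60, 60, 60, 60],
  "newtons": 40
}}

```text
t: 24.45
tcp_pos: [437.3, 222.0, 336.1]
tool_rot: [-0.042, 0.999, 0.0, 0.001]
contact_force: [0.3, 0.4, -0.5]
width: 65.4
grip_force: 0.0
```

```bash
python3 - <<'E'
from plan import *
print(arm.read_state()['contact_force'])
plan(438.7,222,274,95,1)
E
```

```text
[ 0.2992827   0.39208527 -0.52664302]
total turn [ 0.0007  0.0026 -0.0038] per row [ 0.0007  0.0026 -0.0038] total in start axes m [-0.0013 -0.0002  0.0621]
[-0.0013, -0.0002, 0.0621],
```

Call:
{"name": "step_arm", "arguments": {
  "angular": [
    [0, 0, 0],
    [0, 0, 0],
    [0, 0, 0],
    [0, 0, 0],
    [0, 0, 0],
    [0, 0, 0],
    [0, 0, 0],
    [0, 0, 0],
    [0, 0, 0],
    [0, 0, 0]
  ],
  "delta_pos": [
    [-0.001, 0, 0.03],
    [0, 0, 0.02],
    [0, 0, 0.01],
    [0, 0, 0.001],
    [0, 0, 0],
    [0, 0, 0],
    [0, 0, 0],
    [0, 0, 0],
    [0, 0, 0],
    [0, 0, 0]
  ],
  "grip": [60, 60, 60, 60, 60, 60, 255, 255, 255, 255],
  "newtons": 40
}}

```text
t: 25.45
tcp_pos: [438.4, 222.0, 274.9]
tool_rot: [-0.042, 0.999, -0.0, 0.0]
contact_force: [-0.8, -1.2, 4.1]
width: 27.9
grip_force: 39.1
```

Call:
{"name": "step_arm", "arguments": {
  "angular": [
    [0, 0, 0],
    [0, 0, 0],
    [0, 0, 0],
    [0, 0, 0],
    [0, 0, 0],
    [0, 0, 0],
    [0, 0, 0]
  ],
  "delta_pos": [
    [-0.0026, 0, -0.004],
    [-0.0026, 0, -0.004],
    [-0.0029, 0, -0.0038],
    [-0.0029, 0, -0.0038],
    [-0.0032, 0, -0.0035],
    [-0.0032, 0, -0.0035],
    [0, 0, 0]
  ],
  "grip": [255, 255, 255, 255, 255, 255, 255]
}}

```text
t: 26.15
tcp_pos: [456.2, 223.5, 297.3]
tool_rot: [-0.042, 0.999, 0.0, 0.001]
contact_force: [-0.2, -1.6, -6.0]
width: 27.4
grip_force: 39.7
```

```bash
python3 knob.py | grep -v top
```

```text
[456.2 223.5 297.3] 27.420471039794855 [-0.2 -1.6 -6. ] [-0.17  0.12 -0.12]
side [296 317   5   8  25] [297.8 320.9] [436.5 245.9 185.6]
30 [[301.0, 327.0]] 40 [[296.0, 322.0]] 50 [[290.0, 317.0]] 60 [[282.0, 312.0]] 70 [[274.0, 308.0]] 80 [[266.0, 304.0]] 90 [[257.0, 301.0]] 
30 [[153.0, 277.0]] 40 [[151.0, 272.0]] 50 [[149.0, 266.0]] 60 [[147.0, 258.0]] 70 [[146.0, 250.0]] 80 [[145.0, 242.0]] 90 [[144.0, 233.0]]
```

Call:
{"name": "step_arm", "arguments": {
  "angular": [
    [0, 0, 0],
    [0, 0, 0],
    [0, 0, 0],
    [0, 0, 0],
    [0, 0, 0],
    [0, 0, 0],
    [0, 0, 0]
  ],
  "delta_pos": [
    [-0.0035, 0, -0.0032],
    [-0.0035, 0, -0.0032],
    [-0.0038, 0, -0.0029],
    [-0.0038, 0, -0.0029],
    [-0.004, 0, -0.0026],
    [-0.004, 0, -0.0026],
    [0, 0, 0]
  ],
  "grip": [255, 255, 255, 255, 255, 255, 255]
}}

```text
t: 26.95
tcp_pos: [478.6, 225.5, 314.5]
tool_rot: [-0.042, 0.999, 0.0, 0.0]
contact_force: [-0.3, -0.3, -7.3]
width: 27.1
grip_force: 40.0
```

```bash
python3 knob.py | grep -v top
```

```text
[478.6 225.5 314.5] 27.065986266545156 [-0.3 -0.3 -7.3] [-0.01  0.14  0.13]
side [285 308   7  12  50] [287.9 313.5] [465.6 227.3 161.1]
30 [[301.0, 327.0]] 40 [[296.0, 322.0]] 50 [[290.0, 317.0]] 60 [[282.0, 312.0]] 70 [[274.0, 308.0]] 80 [[266.0, 304.0]] 90 [[257.0, 301.0]] 
30 [[153.0, 277.0]] 40 [[151.0, 272.0]] 50 [[149.0, 266.0]] 60 [[147.0, 258.0]] 70 [[146.0, 250.0]] 80 [[145.0, 242.0]] 90 [[144.0, 233.0]]
```

Call:
{"name": "step_arm", "arguments": {
  "angular": [
    [0, 0, 0],
    [0, 0, 0],
    [0, 0, 0],
    [0, 0, 0],
    [0, 0, 0],
    [0, 0, 0],
    [0, 0, 0],
    [0, 0, 0]
  ],
  "delta_pos": [
    [0, 0, 0],
    [0, 0, 0],
    [0, 0, 0],
    [0, 0, 0],
    [0, 0, 0],
    [0, 0, 0],
    [0, 0, 0],
    [0, 0, 0]
  ],
  "grip": [255, 255, 255, 255, 255, 255, 255, 255]
}}

```text
t: 27.85
tcp_pos: [478.0, 225.5, 314.0]
tool_rot: [-0.042, 0.999, 0.0, 0.0]
contact_force: [1.6, 0.9, -8.4]
width: 27.7
grip_force: 40.0
```

```bash
python3 knob.py | grep -v top
```

```text
[478.  225.5 314. ] 27.70787156494705 [ 1.6  0.9 -8.4] [ 0.   -0.15  0.19]
side [286 308   6  12  49] [288.5 313.8] [464.  228.3 162.8]
30 [[301.0, 327.0]] 40 [[296.0, 322.0]] 50 [[290.0, 317.0]] 60 [[282.0, 312.0]] 70 [[274.0, 308.0]] 80 [[266.0, 304.0]] 90 [[257.0, 301.0]] 
30 [[153.0, 277.0]] 40 [[151.0, 272.0]] 50 [[149.0, 266.0]] 60 [[147.0, 258.0]] 70 [[146.0, 250.0]] 80 [[145.0, 242.0]] 90 [[144.0, 233.0]]
```

Static hold is fine; the slipping happens only while the ball spins against the pads. So I'll turn the tool with the lever, about the pivot axis, which leaves no relative spin.

Call:
{"name": "step_arm", "arguments": {
  "angular": [
    [0, 0.05, 0],
    [0, 0.05, 0],
    [0, 0.05, 0],
    [0, 0.05, 0],
    [0, 0, 0]
  ],
  "delta_pos": [
    [-0.0127, 0, -0.0025],
    [-0.0127, 0, -0.0025],
    [-0.0127, 0, -0.0025],
    [-0.0127, 0, -0.0025],
    [0, 0, 0]
  ],
  "grip": [255, 255, 255, 255, 255]
}}

```text
t: 28.45
tcp_pos: [530.2, 229.8, 320.2]
tool_rot: [-0.042, 0.994, -0.004, -0.1]
contact_force: [-0.8, 0.7, -7.9]
width: 27.6
grip_force: 41.9
```

```bash
cat >> knob.py <<'E'
Rm=R.from_quat(s['tool_rot']).as_matrix();zt=Rm[:,2];print('tool z',zt.round(3),'tilt',np.degrees(np.arctan2(-zt@ex,-zt[2])).round(2),'q',s['q'].round(2))
g=s['tcp_pos']+155*zt-piv;print('grasp pt rel pivot X,Y,Z',(g@ex).round(1),(g@[-ex[1],ex[0],0]).round(1),g[2].round(1))
E
python3 knob.py
```

```text
[530.2 229.8 320.2] 27.595034369101153 [-0.8  0.7 -7.9] [ 0.12 -0.11  0.15]
side [273 301  10  14 104] [277.4 306.8] [487.8 229.5 176.4]
30 [[301.0, 327.0]] 40 [[296.0, 322.0]] 50 [[290.0, 317.0]] 60 [[282.0, 312.0]] 70 [[274.0, 308.0]] 80 [[266.0, 304.0]] 90 [[257.0, 301.0]] 
top [335 119  14  14  98] [341.9 124.7] [ 811.5 -231.7   33.6]
top [422 166  13  13 128] [428.3 172. ] [ 657.7 -406.6  150.3]
top [238 217  12  13 129] [243.4 223.2] [552.1  15.2 146.7]
30 [[153.0, 277.0]] 40 [[151.0, 272.0]] 50 [[149.0, 266.0]] 60 [[147.0, 258.0]] 70 [[146.0, 250.0]] 80 [[145.0, 242.0]] 90 [[144.0, 233.0]] 
tool z [-0.198 -0.016 -0.98 ] tilt 11.47 q [ 0.23  0.19  1.86  0.03  1.29 -1.44]
grasp pt rel pivot X,Y,Z -34.3 -0.3 108.3
```

Call:
{"name": "step_arm", "arguments": {
  "angular": [
    [0, 0.05, 0],
    [0, 0.05, 0],
    [0, 0.05, 0],
    [0, 0.05, 0],
    [0, 0.05, 0],
    [0, 0, 0],
    [0, 0, 0]
  ],
  "delta_pos": [
    [-0.0127, 0, -0.0025],
    [-0.0127, 0, -0.0025],
    [-0.0127, 0, -0.0025],
    [-0.0127, 0, -0.0025],
    [-0.0127, 0, -0.0025],
    [0, 0, 0],
    [0, 0, 0]
  ],
  "grip": [255, 255, 255, 255, 255, 255, 255]
}}

```text
t: 29.25
tcp_pos: [592.4, 235.3, 312.7]
tool_rot: [-0.041, 0.974, -0.009, -0.222]
contact_force: [-1.7, 1.7, -11.3]
width: 27.1
grip_force: 42.3
```

```bash
python3 knob.py
```

```text
[592.4 235.3 312.7] 27.09857233070551 [ -1.7   1.7 -11.3] [ 0.26 -0.63  0.05]
side [259 296  12  14 115] [265.2 301.9] [513.6 232.1 182.2]
30 [[301.0, 327.0]] 40 [[296.0, 322.0]] 50 [[290.0, 317.0]] 60 [[282.0, 312.0]] 70 [[274.0, 308.0]] 80 [[266.0, 304.0]] 90 [[257.0, 301.0]] 
top [335 119  14  14  98] [341.9 124.7] [ 811.4 -231.6   34. ]
top [422 166  13  13 127] [428.4 172. ] [ 658.1 -407.3  148.5]
top [238 217  12  13 131] [243.4 223.2] [551.6  15.1 150.8]
top [143 234   8  13  62] [146.4 240. ] [517.1 223.  178.2]
30 [[153.0, 277.0]] 40 [[151.0, 272.0]] 50 [[149.0, 266.0]] 60 [[147.0, 258.0]] 70 [[146.0, 250.0]] 80 [[145.0, 242.0]] 90 [[144.0, 233.0]] 
tool z [-0.433 -0.037 -0.901] tilt 25.73 q [ 0.21  0.36  1.67  0.06  1.56 -1.46]
grasp pt rel pivot X,Y,Z -8.3 -0.2 113.1
```

Call:
{"name": "step_arm", "arguments": {
  "angular": [
    [0, 0.05, 0],
    [0, 0.05, 0],
    [0, 0.05, 0],
    [0, 0, 0],
    [0, 0, 0],
    [0, 0, 0]
  ],
  "delta_pos": [
    [-0.0127, 0, -0.0025],
    [-0.0127, 0, -0.0025],
    [-0.0127, 0, -0.0025],
    [0, 0, 0],
    [0, 0, 0],
    [0, 0, 0]
  ],
  "grip": [255, 255, 255, 255, 255, 255]
}}

```text
t: 29.95
tcp_pos: [629.1, 238.5, 301.0]
tool_rot: [-0.04, 0.955, -0.012, -0.295]
contact_force: [-3.4, 1.6, -14.0]
width: 27.4
grip_force: 42.8
```

```bash
cat >> knob.py <<'E'
# fit lever angle: predicted ball disc centre vs weighted extremes of visible blob
for n in('side','top'):
    c=load(n);h=cv2.cvtColor(c['image'],cv2.COLOR_BGR2HSV)
    m=(((h[...,0]<=8)|(h[...,0]>172))&(h[...,1]>140)&(h[...,2]>35)).astype(np.uint8)
    ref=proj(c,piv+[0,0,110])[0];u0,v0=ref.astype(int)
    w=np.zeros_like(m);w[v0-14:v0+22,u0-14:u0+30]=1
    cs,_=cv2.findContours(m*w,cv2.RETR_EXTERNAL,cv2.CHAIN_APPROX_NONE)
    if cs:
        k=max(cs,key=cv2.contourArea);print(n,'mec',cv2.minEnclosingCircle(k),'up=',ref.round(1))
E
python3 knob.py
```

```text
[629.1 238.5 301. ] 27.42330633608888 [ -3.4   1.6 -14. ] [ 0.5  -1.07 -0.02]
side [251 293  13  14 118] [257.6 299.4] [529.7 233.9 183.9]
30 [[301.0, 327.0]] 40 [[296.0, 322.0]] 50 [[290.0, 317.0]] 60 [[282.0, 312.0]] 70 [[274.0, 308.0]] 80 [[266.0, 304.0]] 90 [[257.0, 301.0]] 
top [335 119  14  14  99] [342.  124.7] [ 810.  -231.1   37.8]
top [422 166  13  13 127] [428.4 172. ] [ 656.8 -405.5  154.3]
top [238 217  12  13 129] [243.5 223.1] [551.4  14.8 152.9]
top [147 228   4   9  12] [148.4 232.3] [533.2 218.1 181.3]
30 [[153.0, 277.0]] 40 [[151.0, 272.0]] 50 [[149.0, 266.0]] 60 [[147.0, 258.0]] 70 [[146.0, 250.0]] 80 [[145.0, 242.0]] 90 [[144.0, 233.0]] 
tool z [-0.562 -0.047 -0.826] tilt 34.32 q [ 0.2   0.47  1.55  0.07  1.71 -1.46]
grasp pt rel pivot X,Y,Z 8.4 -0.2 113.0
side mec ((257.0, 300.0), 7.280210018157959) up= [256.8 300.7]
top mec ((148.0, 232.0), 4.123205661773682) up= [143.9 232.9]
```

The knob now stands at side px (257.0,300.0), against a predicted straight-up position of (256.8,300.7), and the red cap has risen about 12 mm. I'll hold for a second to check it stays put.

Call:
{"name": "step_arm", "arguments": {
  "angular": [
    [0, 0, 0],
    [0, 0, 0],
    [0, 0, 0],
    [0, 0, 0],
    [0, 0, 0],
    [0, 0, 0],
    [0, 0, 0],
    [0, 0, 0],
    [0, 0, 0],
    [0, 0, 0]
  ],
  "delta_pos": [
    [0, 0, 0],
    [0, 0, 0],
    [0, 0, 0],
    [0, 0, 0],
    [0, 0, 0],
    [0, 0, 0],
    [0, 0, 0],
    [0, 0, 0],
    [0, 0, 0],
    [0, 0, 0]
  ],
  "grip": [255, 255, 255, 255, 255, 255, 255, 255, 255, 255]
}}

```text
t: 31.05
tcp_pos: [629.8, 238.4, 301.0]
tool_rot: [-0.04, 0.954, -0.012, -0.295]
contact_force: [-4.1, 4.0, -17.4]
width: 27.5
grip_force: 42.6
```

```bash
python3 knob.py | grep -v 'top \['; python3 - <<'E'
from h import *
c=load('top');h=cv2.cvtColor(c['image'],cv2.COLOR_BGR2HSV)
for k,lo,hi,s in(('blue',105,125,190),('green',50,85,120),('yellow',20,30,200),('red',0,6,200)):
    m=((h[...,0]>=lo)&(h[...,0]<=hi)&(h[...,1]>s)&(h[...,2]>60)).astype(np.uint8)
    N,_,st,ce=cv2.connectedComponentsWithStats(m)
    for i in range(1,N):
        if 20<st[i,4]<400: print(k,st[i],pix(c,*ce[i]).round(0))
E
```

```text
[629.8 238.4 301. ] 27.53541798486969 [ -4.1   4.  -17.4] [ 0.58 -1.29 -0.16]
side [251 293  12  14 118] [257.1 299.4] [531.4 232.8 180.7]
30 [[301.0, 327.0]] 40 [[296.0, 322.0]] 50 [[290.0, 317.0]] 60 [[282.0, 312.0]] 70 [[274.0, 308.0]] 80 [[266.0, 304.0]] 90 [[257.0, 301.0]] 
30 [[153.0, 277.0]] 40 [[151.0, 272.0]] 50 [[149.0, 266.0]] 60 [[147.0, 258.0]] 70 [[146.0, 250.0]] 80 [[145.0, 242.0]] 90 [[144.0, 233.0]] 
tool z [-0.563 -0.047 -0.825] tilt 34.39 q [ 0.2   0.48  1.55  0.07  1.71 -1.46]
grasp pt rel pivot X,Y,Z 9.0 -0.2 113.1
side mec ((256.5, 300.0), 7.43313455581665) up= [256.8 300.7]
top mec ((148.0, 232.0), 4.123205661773682) up= [143.9 232.9]
blue [211 220  12  12  57] [547.  75. 155.]
green [381 260  13  13 133] [ 450. -314.   85.]
yellow [306 200  12  15 134] [ 596. -142.   84.]
yellow [339 224  14  14 141] [ 536. -221.   87.]
red [335 120  14  13  88] [ 811. -231.   36.]
red [423 166  12  13 114] [ 658. -407.  149.]
red [238 218  12  12 117] [551.  15. 151.]
```

The hold is stable at straight up, both vials are raised in their pockets, and everything else is where it was.

```bash
python3 -c "
from rig import arm
print(arm.finish_job())"
```

```text
the job is handed in; nothing more can be done
None
```

I stood the red vial in the one-dot pocket, then the blue vial in the two-dot pocket. The knob slipped out on early tries. I then swung the cam lever straight up, to within about 1° by the side camera, and handed the job in at about 31 s with the gripper still holding it; the green vial, flask and wash bottle stayed where they were.

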